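# Turn the sign leaf over and hold the snap ring spread at the axle groove

## Robot

A 6-joint arm with a two-finger parallel gripper is mounted at the origin on the work surface. World frame = base frame: x ahead of the robot, y to its left, z up, the work surface at z = 0. Lengths are in m, angles in degrees, forces in N, time in s.
With the tool pointing down it reaches from about 0.375 to 0.9 m from the base axis. Payload 3.1 kg.
Tool frame: the origin (TCP) lies on the centre line of the jaws, within the pads' length; the fingertips stand 17 mm ahead of it and the grasp point (between the pads) lies 2 mm behind it; z points along the fingers, y is the line along which they close (so a half turn about z gives the same grasp; the last joint's range is limited). The gripper opens to 87 mm and grips with 3 to 60 N. Pads are 19 mm wide; open, the fingers measure 117 mm over their backs; the gripper's body (75 mm by 190 mm) begins 51 mm behind the grasp point.
Start: joints at [61.507, 30.224, 82.088, -0, 67.689, -10.227], TCP at [0.196, 0.593, 0.24] pointing down, gripper open.
Joint ranges: [-176.69, 176.69], [-43.24, 126.21], [12.49, 139.97], [-82, 262], [0, 151.66], [-163.58, 163.58]. Speed limits (degrees/s): [159.86, 159.86, 180, 180, 180, 180].

## Interface

Orientations are given as a 3x3 rotation matrix whose columns are the frame's x, y, z axes.
In Python, from rig import bot, imaging, finder gives the robot as it stands. The module is installed in compiled form; this text tells all that it offers.
- The arm moves only by the tool play_rows, never from a script. Its argument "motion" is a list that holds one entry, the list of rows, each a list of 6 numbers: the shift along the tool's x, y, z in a scale on which 1.0 is 0.8 m, then the turn, a rotation vector about the tool's x, y, z in normalised numbers (1 is 180 degrees). In form: [[[dx, dy, dz, wx, wy, wz], ...]]. A call has 1 to 8 rows; each row is the pose to reach, as a shift and turn from the pose commanded when the call began, along the tool's axes at that moment; what a row does not reach only later rows make up. A row lasts 1/12 s, in which the tool goes at most 41.7 mm and 7.16 degrees, less where a joint would pass 70% of its speed; a pose out of reach is approached as far as the arm can. A shift or turn number past 1, either way, is cut back to 1. A call with a gripper value outside its range is refused whole. "fingers" is the finger opening in m, from 0 to 0.087, set as the call begins (left out, the last holds). The fingers move at their own pace and stop on an object; the grip force is fixed at half the most. Time passes only in rows, so rows that repeat a pose let the fingers close. It gives the time, the measured TCP pose, the force, the opening and the grip force at its end, in the units of the state.
- bot.read_state(): the state, without advancing time (a new reading comes with each control period).
- imaging.capture(name): name is "scene" or "top" or "wrist"; returns a dict with "frame" (400x640x3 uint8, red, green, blue), "camera_matrix" (3x3 intrinsics, pixels), "R" (3x3) and "t" (3): a world point X has camera coordinates R X + t. Camera axes: x right, y down, z forward; pixel columns grow to the right and rows downward; lengths in m; the calibration is good to about 2 mm. A picture is of the moment at which its call begins. There is no depth.
- bot.hand_in(): hands the job in; it is judged then, once.
Trained networks look in the newest picture that a camera, given by its name, has taken for a name from the list of things; names that differ only in an ending like _2 or _b are one class to them, and where a whole thing is asked for, a point or a joint stands for the part that bears it (a point fixed in the world has none). Each returns a list of dicts, best first, with "confidence" (0 to 1); they miss things now and then, are a little off and sometimes report something else, mostly with a low value. They report only what shows in the picture. A call takes as long as a camera call. They do not tell look-alikes from the thing itself.
- finder.recognise(camera, name): "at" ([x, y, z] in m, in world coordinates, good to about 4 mm: the middle of the surface that is visible of it).
- finder.outline_of(camera, name): "pixels" (400x640 bool, what is visible of it).
The state is a dict: "time_s": time; "joint_positions": joint angles; "qvel": joint speeds; "tau": joint torques, N m; "position": TCP position; "tcp_rot": TCP orientation; "force": force on the tool from outside, world axes, zero at the start; "moment": the same for the moment, N m; "opening": opening from 0.0 (shut) to 1.0 (fully open); "grasp_force": force on a finger pad.
Only numpy, scipy, OpenCV 4.12 (cv2) and the standard library are available. Lean on these libraries where they do the work, as an engineer would, in place of code of your own. Each camera call takes 0.05 s, during which the arm holds its last target. There are 200 camera calls.

## Task

Turn the hinged wooden leaf fully over (it has a brass bar to take it by), so that its painted face goes down and the axle points up. Then take the snap-ring pliers by the blue handles, squeeze them so that the ring is fully spread, and slide the ring down over the end of the axle until it is level with the groove just above the wooden hub. Finish there, still holding: keep the handles squeezed and the pliers level, the spread ring around the axle at the groove, carried by the gripper and not pressed hard on the hub; leave the other things on the table alone.

Things in the scene. Friction and masses are not known exactly. Their poses are not given: they have to be found in the camera images.
- stand: Fixed dark wooden turn-over stand, base board 150 x 260 x 12 mm; carries a pale hinged leaf. Origin: centre of the base's underside, on the table. The hinge line runs along its x axis, 85 mm above the origin; y to its left. Leaf: wooden panel 100 mm (along the hinge) x 98 x 12 mm, from 12 to 110 mm off the hinge line; brass handle bar beyond its outer edge.
- leaf (a joint): Leaf angle (rad). 0: level on the stand's +y side, painted flower face up, axle hanging down. Grows as the leaf is lifted and swung over the top; pi (the stop): level on the -y side, axle straight up. Stiff hinge (friction 0.35 N m, leaf 0.3 kg): it stays where it is left, and starts level or a little raised.
- leaf_bar (a point): Middle of the leaf's handle: round brass bar, 10 mm thick, parallel to the hinge line and 150 mm from it, in the leaf's mid-plane. 76 mm of it clear between two thin arms; 35 mm of open space to the panel. It can turn in a grip, so it may be led round the half circle with the gripper pointing down all the way. At leaf angle 0 its axes are the stand's.
- leaf_hinge (a point): Point on the hinge line at the middle of the leaf, 85 mm above the table. Frame turns with the leaf.
- groove (a point): Middle of the groove on the axle's line, 62 mm off the hinge line. From the leaf's face outwards: wooden hub 38 mm across, 24 mm high; groove 17 mm across, 8 mm wide; steel axle 23 mm across, 20 mm long. This point is 28 mm from the face, 34 mm from the leaf's mid-plane. Its z points up at leaf angle 0, straight down when turned over.
- axle_tip (a point): Centre of the axle's free end, 24 mm beyond the groove's middle. Its z points from the free end towards the hub.
- pliers: Snap-ring pliers with blue handles, about 0.18 kg, flat on the table, a dark steel snap ring already fixed on their tips. Origin: at the pivot, on the underside. x points from pivot to ring, z up. Handles: 22 mm high from the underside, 27 to 97 mm behind the pivot, about 55 mm over both at pliers_grip at rest, 38 mm squeezed. Pivot boss 18 mm high.
- pliers_grip (a point): Where to squeeze the handles: on the pliers' centre line, 60 mm behind the pivot, 11 mm above the underside. Frame as the pliers'.
- ring_center (a point): Centre of the spread ring: on the pliers' centre line, 47 mm ahead of the pivot, 11 mm above the underside, mid-thickness of the ring. Axes as the pliers'. Ring of 4 mm wire; at rest 19 mm wide inside, too small for the axle; spread, it clears the 23 mm axle by about 2.5 mm all round. No part near the ring reaches over 2 mm below this point.
- jaw_left (a joint): Opening of each plier jaw (rad; both move alike): 0 at rest, 0.14 at the stop with the handles fully squeezed and the ring fully spread. Squeezing takes about 5 N at first and 11 N at the stop; any ordinary grip on the handles squeezes them home. The spring closes the ring when the handles are let go.
- tag_star: Bystander, to be left alone: pale wooden star key tag, about 55 mm across, 8 mm thick. Origin: centre of its underside.
- tag_heart: Bystander, to be left alone: pale wooden heart key tag, about 50 mm, 8 mm thick. Origin: centre of its underside.
- tag_round: Bystander, to be left alone: round wooden key tag with a green spot, 48 mm diameter, 8 mm thick. Origin: centre of its underside.
- bowl: Bystander, to be left alone: white ceramic bowl, 90 mm diameter, 45 mm high. Origin: centre of its underside.
- paint_jar: Bystander, to be left alone: small paint jar with a green lid, 50 mm diameter, 60 mm high. Origin: centre of its underside.
- marker: Bystander, to be left alone: white and blue marker pen, 130 mm long, lying. Origin: centre of its underside.
Things that resemble listed ones, but are neither listed nor needed, are in the scene too. Several things look just like the pliers: the one meant starts farthest to the robot's left.

How it is judged:
By the outcome, as a careful person would: the job done as asked, in the order asked, and still so for the second after the job is handed in, while the arm keeps its last pose, push and grip.
It also fails if it takes over 64 s, if anything falls off the work surface, if the arm or the gripper's body presses on something with over 40 N, if the wrist force passes 120 N, or if a joint passes its speed limit or range.

## Working session

There is one attempt and no reset: what is moved stays moved. The work goes in short steps, Python scripts to look and compute and a tool call to move; the robot and the scene stay as the last step left them, time stands still between calls to the robot, and variables do not carry over. Pictures are saved under pics/ and viewed, at most 10 in all, crops included, and the job is handed in when it is done.

Besides the shell and the picture viewer there is one more tool, called after "Emit:" as name(argument=value, ...), one argument or row to a line, values as JSON. play_rows: Moves the arm, as the interface text tells. Its arguments: {"type":"object","properties":{"motion":{"type":"array"},"fingers":{"type":"number"}},"required":["motion"]}

```bash
mkdir -p pics
cat > h.py <<'E'
from rig import bot, imaging, finder
import numpy as np, cv2
def cap(n,f=None):
    c=imaging.capture(n)
    if f: cv2.imwrite('pics/'+f,c["frame"][:,:,::-1])
    return c
def proj(c,X):
    p=c["camera_matrix"]@(np.asarray(c["R"])@np.asarray(X)+np.asarray(c["t"])); return p[:2]/p[2]
def ray(c,uv,z):
    R=np.asarray(c["R"]);t=np.asarray(c["t"])
    d=R.T@np.linalg.solve(c["camera_matrix"],[uv[0],uv[1],1]);o=-R.T@t
    return o+d*(z-o[2])/d[2]
E
python3 - <<'E'
from h import *
np.set_printoptions(precision=4,suppress=True)
for n in ["scene","top"]:
    c=cap(n,n+'0.png')
    print(n,-np.array(c["R"]).T@c["t"])
    for k in ["pliers","pliers_grip","ring_center","leaf_bar","leaf","stand","groove","leaf_hinge"]:
        print(k,[(round(r["confidence"],2),np.round(r["at"],3).tolist(),proj(c,r["at"]).round().tolist()) for r in finder.recognise(n,k)][:6])
s=bot.read_state();print(s["time_s"],s["position"],s["tcp_rot"],s["opening"])
E
```

```text
scene [ 1.1678 -0.5713  1.0768]
pliers [(0.96, [0.442, -0.499, 0.018], [140.0, 290.0]), (0.69, [0.521, -0.342, 0.018], [207.0, 273.0])]
pliers_grip [(0.82, [0.521, -0.345, 0.015], [206.0, 274.0]), (0.61, [0.435, -0.502, 0.019], [137.0, 288.0])]
ring_center [(0.7, [0.519, -0.345, 0.017], [206.0, 273.0]), (0.58, [0.439, -0.5, 0.019], [138.0, 289.0])]
leaf_bar [(0.74, [0.636, 0.146, 0.099], [363.0, 184.0])]
leaf [(0.7, [0.638, 0.149, 0.103], [364.0, 182.0]), (0.31, [0.521, -0.343, 0.02], [206.0, 272.0])]
stand [(0.76, [0.638, 0.092, 0.012], [349.0, 212.0])]
groove [(0.74, [0.642, 0.148, 0.101], [365.0, 184.0]), (0.21, [0.514, 0.452, 0.007], [394.0, 138.0])]
leaf_hinge [(0.96, [0.639, 0.147, 0.099], [364.0, 184.0])]
top [ 0.4483 -0.0269  1.0958]
pliers [(0.9, [0.512, -0.343, 0.019], [446.0, 236.0]), (0.73, [0.436, -0.497, 0.019], [507.0, 263.0])]
pliers_grip [(0.76, [0.515, -0.342, 0.015], [445.0, 235.0]), (0.62, [0.437, -0.492, 0.02], [505.0, 262.0])]
ring_center [(0.87, [0.515, -0.342, 0.017], [445.0, 235.0]), (0.82, [0.435, -0.493, 0.023], [506.0, 263.0])]
leaf_bar [(0.59, [0.631, 0.152, 0.097], [259.0, 193.0])]
leaf [(0.89, [0.632, 0.154, 0.1], [258.0, 193.0]), (0.68, [0.513, -0.339, 0.02], [445.0, 235.0])]
stand [(0.95, [0.618, 0.093, 0.012], [285.0, 203.0])]
groove [(0.71, [0.618, 0.093, 0.011], [286.0, 203.0]), (0.65, [0.633, 0.15, 0.101], [259.0, 193.0])]
leaf_hinge [(0.96, [0.633, 0.154, 0.097], [258.0, 193.0]), (0.73, [0.514, -0.312, 0.017], [434.0, 235.0])]
0.9 [0.1958 0.5935 0.2396] [[-0.9496  0.3134  0.    ]
 [ 0.3134  0.9496  0.0001]
 [-0.      0.0001 -1.    ]] 0.9940846937559488
```

View pics/top0.png

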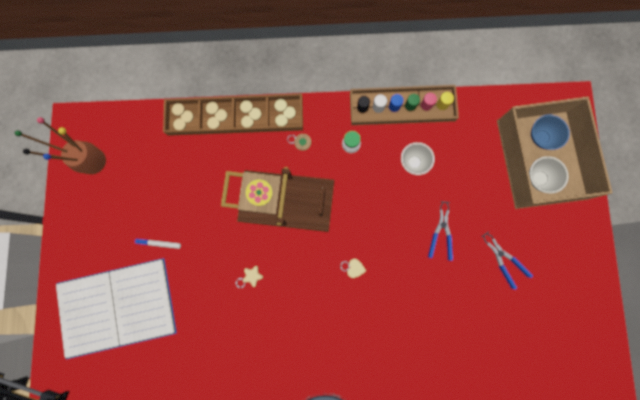

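View pics/scene0.png

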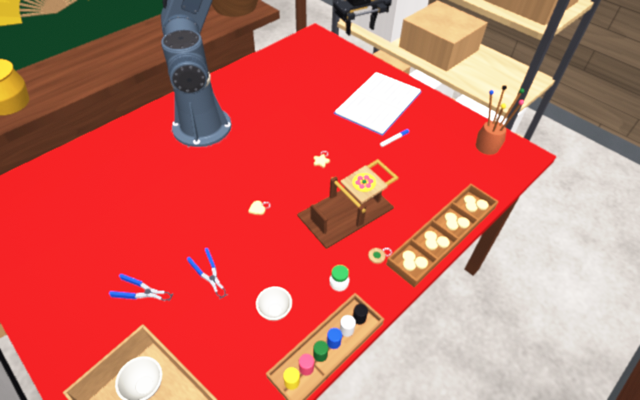

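Top view: two pliers, one at (446,236) and one at (507,263). Left is +y, so the wanted one is the first, with its ring near (445,204) and blue handles downwards. The leaf is at (258,193), its brass bar at about (226,190) and the hinge at about (285,197). Next, one close crop to check the choice and read the corners.

Run:
```python
from h import *
a=cv2.imread('pics/top0.png')
f=lambda x0,y0:cv2.resize(a[y0:y0+75,x0:x0+130],None,fx=6,fy=4*1.0 if 0 else 6,interpolation=cv2.INTER_CUBIC)
A=cv2.resize(a[160:240,215:345],None,fx=6,fy=6,interpolation=cv2.INTER_CUBIC)
cv2.imwrite('pics/cropA.png',A)
cv2.imwrite('pics/cropB.png',cv2.resize(a[195:270,415:495],None,fx=8,fy=8,interpolation=cv2.INTER_CUBIC))
```

```text
(no output)
```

View pics/cropA.png

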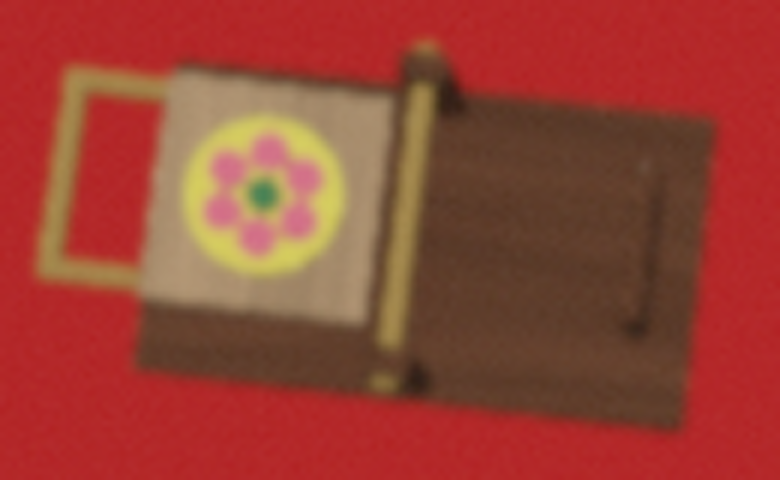

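View pics/cropB.png

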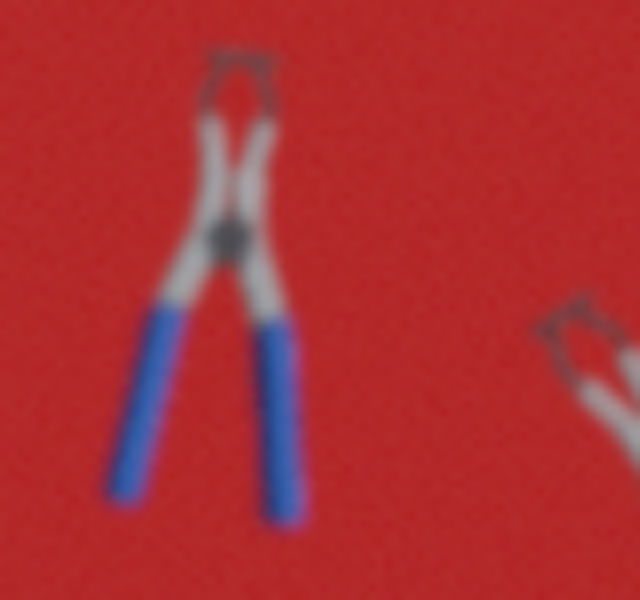

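Crop A: hinge rod from (426,85) to (388,345), bar ends at (74,72) and (46,275). Crop B confirms the left pliers: boss at (230,238), ring at (238,85), handle ends at (125,500) and (286,522). Now fit the poses.

Run:
```python
from h import *
from scipy.optimize import least_squares
np.set_printoptions(precision=4,suppress=True)
c=cap("top")
A=lambda u,v:np.array([(u+.5)/6-.5+215,(v+.5)/6-.5+160])
B=lambda u,v:np.array([(u+.5)/8-.5+415,(v+.5)/8-.5+195])
base=[((.075,-.13,.012),A(718,118)),((-.075,-.13,.012),A(680,430)),((-.075,.13,.012),A(137,368))]
leaf=[((.042,.150,0),A(80,80)),((-.042,.150,0),A(50,272)),((.05,.11,.006),A(180,68)),((-.05,.11,.006),A(142,300)),((.05,.012,.006),A(395,95)),((-.05,.012,.006),A(365,325)),((0,.062,.006),A(264,194))]
def T(p,q):
    x,y,w=p[:3];return np.array([x+np.cos(w)*q[0]-np.sin(w)*q[1],y+np.sin(w)*q[0]+np.cos(w)*q[1],q[2]])
def L(a,q): return (q[0],np.cos(a)*q[1]-np.sin(a)*q[2],.085+np.sin(a)*q[1]+np.cos(a)*q[2])
r=lambda p:np.concatenate([proj(c,T(p,q))-uv for q,uv in base]+[proj(c,T(p,L(p[3],q)))-uv for q,uv in leaf])
s=least_squares(r,[.62,.08,-.14,.1]);p=s.x
print("stand",p[:2],np.degrees(p[2:]));print(s.fun.reshape(-1,2))
for a in [p[3],np.pi/2,np.pi]:print("bar",a,T(p,L(a,(0,.15,0))))
print("groove end",T(p,L(np.pi,(0,.062,-.034))))
P=[((0,0,.018),B(230,238)),((-.097,.0,.015),B(205,511)),((.0475,0,.011),B(240,82))]
rp=lambda p:np.concatenate([proj(c,T(p,q))-uv for q,uv in P])
s=least_squares(rp,[.51,-.34,0]);p=s.x
print("pl",p[:2],np.degrees(p[2]),s.fun.reshape(-1,2),T(p,(-.06,0,.011)),T(p,(.047,0,.011)))
```

```text
stand [0.6258 0.0919] [-8.2137  4.1497]
[[ 0.4682 -0.435 ]
 [ 0.882   0.378 ]
 [-0.9266  0.167 ]
 [ 0.2563  0.0949]
 [ 0.4411 -0.5821]
 [-1.2004  0.49  ]
 [-0.4141 -0.6746]
 [ 0.067   0.5206]
 [ 0.0693 -0.3074]
 [ 0.367   0.3272]]
bar 0.07242511548054835 [0.6472 0.24   0.0959]
bar 1.5707963267948966 [0.6258 0.0919 0.235 ]
bar 3.141592653589793 [ 0.6044 -0.0566  0.085 ]
groove end [0.617  0.0305 0.119 ]
pl [ 0.5471 -0.3397] -9.255571780214861 [[ 0.2617 -1.4091]
 [-0.0344  0.0631]
 [-0.228   1.3708]] [ 0.4879 -0.3301  0.011 ] [ 0.5935 -0.3473  0.011 ]
```

The manual's scale: shifts go in shares of 0.8 m and turns go in shares of 180 degrees. Converting my numbers, -0.32 m is -0.4, -0.24 m is -0.3, -8 degrees is -0.0444.

Emit:
play_rows(
  motion=[
    [[-0.05,-0.0175,0.0038,0,0,-0.0056],[-0.1,-0.0363,0.0075,0,0,-0.0111],[-0.15,-0.0538,0.0113,0,0,-0.0167],[-0.2,-0.0725,0.015,0,0,-0.0222],[-0.25,-0.09,0.0188,0,0,-0.0278],[-0.3,-0.1075,0.0225,0,0,-0.0333],[-0.35,-0.125,0.0263,0,0,-0.0389],[-0.4,-0.1438,0.03,0,0,-0.0444]],
  ],
  fingers=0.034,
)

```text
time_s: 1.62
position: [0.4593, 0.3874, 0.2162]
tcp_rot: [[-0.984, 0.177, 0.0], [0.177, 0.984, 0.0], [-0.0, 0.001, -1.0]]
force: [0.5, 1.1, -0.0]
opening: 0.483
grasp_force: 0.0
```

```bash
cat >> h.py <<'E'
from scipy.spatial.transform import Rotation as Ro
np.set_printoptions(precision=4,suppress=True)
STAND=np.array([.6258,.0919]);YAW=np.radians(-8.21)
def rows(targets,P=None,R=None):
    s=bot.read_state(); P=np.array(s["position"]) if P is None else P; R=np.array(s["tcp_rot"]) if R is None else R
    return [[*np.round(R.T@(np.array(p)-P),4),*np.round(Ro.from_matrix(R.T@Q).as_rotvec(degrees=True),1)] for p,Q in targets]
def down(yaw,tilt=0):
    # tool y along direction of 'y axis' of a frame turned by yaw; tilt deg: tool z leans toward that y
    ex=np.array([np.cos(yaw),np.sin(yaw),0]);Q=np.column_stack([-ex,[-np.sin(yaw),np.cos(yaw),0],[0,0,-1]])
    return Ro.from_rotvec(ex*np.radians(tilt)).as_matrix()@Q
def bar(a,sx=0,r=.15,o=STAND,yaw=YAW,h=.085):
    ex=np.array([np.cos(yaw),np.sin(yaw),0]);ey=np.array([-np.sin(yaw),np.cos(yaw),0])
    return np.array([*o,h])+ex*sx+ey*r*np.cos(a)+np.array([0,0,r*np.sin(a)])
E
python3 - <<'E'
from h import *
s=bot.read_state();print(s["time_s"],s["position"],s["force"])
for r in rows([([.647,.24,.2],down(YAW))]):print(np.array(r))
E
```

```text
1.6167 [0.4593 0.3874 0.2162] [ 0.5154  1.1091 -0.0171]
[-0.2108 -0.1118  0.0162  0.      0.     -2.    ]
```

Scaled: -0.205 m is -0.2563, -0.175 m is -0.2188, -2 degrees is -0.0111.

Emit:
play_rows(
  motion=[
    [[-0.0438,-0.0238,0.0038,0,0,-0.0028],[-0.0875,-0.0463,0.0075,0,0,-0.0056],[-0.1313,-0.07,0.0113,0,0,-0.0083],[-0.175,-0.0925,0.015,0,0,-0.0111],[-0.2188,-0.1163,0.0175,0,0,-0.0111],[-0.2563,-0.1375,0.02,0,0,-0.0111],[-0.2563,-0.1375,0.02,0,0,-0.0111],[-0.2563,-0.1375,0.02,0,0,-0.0111]],
  ],
)

```text
time_s: 2.28
position: [0.6414, 0.242, 0.1995]
tcp_rot: [[-0.989, 0.147, -0.0], [0.147, 0.989, 0.0], [0.0, 0.0, -1.0]]
force: [0.1, 0.3, 0.2]
opening: 0.394
grasp_force: 0.0
```

Run:
```python
from h import *
s=bot.read_state();print(s["time_s"],s["position"],s["tcp_rot"])
c=cap("wrist","w1.png")
for k in ["leaf_bar","leaf_hinge"]:
    print(k,[(round(r["confidence"],2),np.round(r["at"],3).tolist()) for r in finder.recognise("wrist",k)][:3])
print(-np.array(c["R"]).T@c["t"])
im=cv2.imread('pics/w1.png')
for a in (0,.072,.15):
  for sx in(-.04,0,.04):
    u=proj(c,bar(a,sx));print(a,sx,u.round(1))
    if a==.072: cv2.circle(im,tuple(int(v) for v in u),3,(255,0,0),1)
for sx in(-.05,.05): cv2.circle(im,tuple(int(v) for v in proj(c,bar(0,sx,0))),3,(255,255,0),1)
cv2.imwrite('pics/w1.png',im)
```

```text
2.2833 [0.6414 0.242  0.1995] [[-0.9891  0.1475 -0.0002]
 [ 0.1475  0.9891  0.0002]
 [ 0.0002  0.0001 -1.    ]]
leaf_bar [(0.78, [0.613, 0.161, 0.105])]
leaf_hinge [(0.91, [0.612, 0.165, 0.1])]
[0.5748 0.2522 0.3447]
0 -0.04 [314.2 163.1]
0 0 [314.5 204.7]
0 0.04 [314.8 243.4]
0.072 -0.04 [313.7 164.6]
0.072 0 [314.  207.9]
0.072 0.04 [314.3 248. ]
0.15 -0.04 [312.1 166.5]
0.15 0 [312.5 211.6]
0.15 0.04 [312.9 253.3]
```

View pics/w1.png

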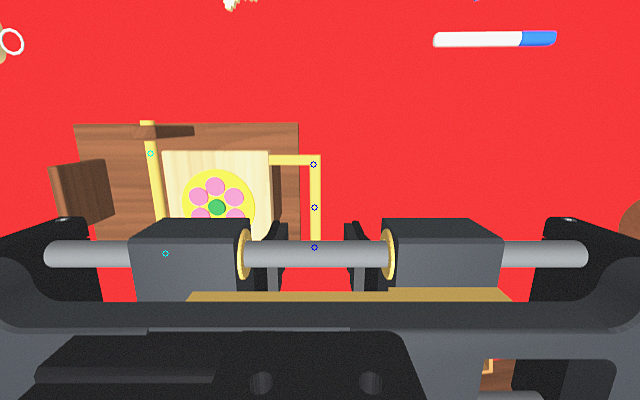

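Wrist view: the bar runs down column 314 and my predicted bar points sit on it, so the fit holds. Descend and grip.

Scaled: 0.103 m is 0.1288, 0.085 m is 0.1063.

Emit:
play_rows(
  motion=[
    [[-0.0075,-0.0013,0.0375,0,0,0],[-0.0075,-0.0013,0.075,0,0,0],[-0.0075,-0.0013,0.1063,0,0,0],[-0.0075,-0.0013,0.1288,0,0,0],[-0.0075,-0.0013,0.1288,0,0,0],[-0.0075,-0.0013,0.1288,0,0,0]],
  ],
)

```text
time_s: 2.93
position: [0.644, 0.2433, 0.0965]
tcp_rot: [[-0.99, 0.142, -0.003], [0.142, 0.99, -0.0], [0.003, -0.001, -1.0]]
force: [0.9, -0.7, 1.5]
opening: 0.396
grasp_force: 0.0
```

Emit:
play_rows(
  motion=[
    [[0,0,0,0,0,0],[0,0,0,0,0,0],[0,0,0,0,0,0],[0,0,0,0,0,0],[0,0,0,0,0,0]],
  ],
  fingers=0.0,
)

```text
time_s: 3.35
position: [0.6461, 0.2405, 0.0981]
tcp_rot: [[-0.99, 0.143, 0.001], [0.143, 0.99, -0.003], [-0.002, -0.003, -1.0]]
force: [0.6, 0.3, 1.1]
opening: 0.102
grasp_force: 30.1
```

Run:
```python
from h import *
s=bot.read_state();print(s["time_s"],s["position"],s["force"],s["moment"],s["opening"],s["grasp_force"])
a0=.07
w=[]
P=np.array(s["position"])
off=P-bar(a0); print("off",off)
A=np.radians(np.arange(0,181,6))
t=[(a,bar(a)+off) for a in np.linspace(a0,np.pi,33)[1:]]
for i in range(0,32,8):
    p0=bar(np.linspace(a0,np.pi,33)[i])+off
    def tilt(k): return max(0,min(15,(k-12)*1.25))
    R0=down(YAW,tilt(i))
    for k in range(i+1,i+9):
        r=rows([(bar(np.linspace(a0,np.pi,33)[k])+off,down(YAW,tilt(k)))],p0,R0)[0]; print(k,np.array(r))
```

```text
3.35 [0.6461 0.2405 0.0981] [0.5518 0.3236 1.1206] [ 0.1425 -0.0159  0.0601] 0.10225526050995952 30.118101239204407
off [-0.0011  0.0005  0.0026]
1 [-0.     -0.0017 -0.0143  0.      0.      0.    ]
2 [-0.     -0.0048 -0.0284  0.      0.      0.    ]
3 [ 0.     -0.0091 -0.0421  0.      0.      0.    ]
4 [-0.     -0.0148 -0.0553  0.      0.      0.    ]
5 [-0.     -0.0217 -0.0679  0.      0.      0.    ]
6 [-0.     -0.0299 -0.0798  0.      0.      0.    ]
7 [-0.     -0.0391 -0.0909  0.      0.      0.    ]
8 [ 0.     -0.0493 -0.101   0.      0.      0.    ]
9 [-0.     -0.0111 -0.0091  0.      0.      0.    ]
10 [-0.     -0.0231 -0.0171  0.      0.      0.    ]
11 [-0.     -0.0358 -0.0239  0.      0.      0.    ]
12 [-0.     -0.0491 -0.0295  0.      0.      0.    ]
13 [ 0.     -0.0628 -0.0337 -1.2     0.      0.    ]
14 [-0.     -0.0769 -0.0367 -2.5     0.     -0.    ]
15 [-0.     -0.0912 -0.0382 -3.7     0.     -0.    ]
16 [-0.     -0.1056 -0.0384 -5.     -0.     -0.    ]
17 [-0.     -0.0144 -0.0001 -1.3     0.      0.    ]
18 [-0.     -0.0287  0.0013 -2.5     0.      0.    ]
19 [-0.     -0.0429  0.0039 -3.8    -0.      0.    ]
20 [ 0.     -0.0567  0.008  -5.      0.      0.    ]
21 [-0.     -0.07    0.0133 -6.3     0.      0.    ]
22 [-0.     -0.0828  0.0199 -7.5     0.     -0.    ]
23 [-0.     -0.0949  0.0277 -8.8     0.     -0.    ]
24 [  0.      -0.1063   0.0366 -10.       0.       0.    ]
25 [-0.    -0.012  0.008  0.     0.     0.   ]
26 [-0.     -0.0231  0.0171  0.      0.      0.    ]
27 [-0.     -0.0333  0.0272  0.      0.      0.    ]
28 [-0.     -0.0425  0.0383  0.      0.      0.    ]
29 [ 0.     -0.0506  0.0502  0.      0.      0.    ]
30 [-0.     -0.0576  0.0628  0.      0.      0.    ]
31 [-0.     -0.0632  0.076   0.      0.      0.    ]
32 [-0.     -0.0676  0.0897  0.      0.      0.    ]
```

Scaled: -0.101 m is -0.1263, -0.0909 m is -0.1136.

Emit:
play_rows(
  motion=[
    [[0,-0.0021,-0.0179,0,0,0],[0,-0.006,-0.0355,0,0,0],[0,-0.0114,-0.0526,0,0,0],[0,-0.0185,-0.0691,0,0,0],[0,-0.0271,-0.0849,0,0,0],[0,-0.0374,-0.0998,0,0,0],[0,-0.0489,-0.1136,0,0,0],[0,-0.0616,-0.1263,0,0,0]],
  ],
)

```text
time_s: 4.02
position: [0.639, 0.1923, 0.1985]
tcp_rot: [[-0.99, 0.144, 0.001], [0.144, 0.99, -0.0], [-0.001, 0.0, -1.0]]
force: [5.5, -2.2, -10.3]
opening: 0.107
grasp_force: 30.0
```

Run:
```python
from h import *
s=bot.read_state();P=np.array(s["position"])
print(s["force"],s["moment"],s["tcp_rot"],s["opening"],s["grasp_force"])
print(P-(bar(np.linspace(.07,np.pi,33)[8])+[-.0011,.0005,.0026]))
```

```text
[  5.4971  -2.225  -10.3201] [-0.2604 -0.835  -0.0271] [[-0.9896  0.1441  0.0011]
 [ 0.1441  0.9896 -0.    ]
 [-0.001   0.0001 -1.    ]] 0.10694496247769256 29.987041354179382
[-0.      0.0006 -0.0006]
```

Tracking well; continue.

Scaled: -0.1056 m is -0.132, -0.0912 m is -0.114, -5 degrees is -0.0278.

Emit:
play_rows(
  motion=[
    [[0,-0.0139,-0.0114,0,0,0],[0,-0.0289,-0.0214,0,0,0],[0,-0.0448,-0.0299,0,0,0],[0,-0.0614,-0.0369,0,0,0],[0,-0.0785,-0.0421,-0.0067,0,0],[0,-0.0961,-0.0459,-0.0139,0,0],[0,-0.114,-0.0478,-0.0206,0,0],[0,-0.132,-0.048,-0.0278,0,0]],
  ],
)

```text
time_s: 4.68
position: [0.6244, 0.09, 0.24]
tcp_rot: [[-0.99, 0.143, 0.018], [0.144, 0.985, 0.092], [-0.005, 0.093, -0.996]]
force: [2.9, 3.3, 4.5]
opening: 0.101
grasp_force: 30.0
```

Run:
```python
from h import *
s=bot.read_state();P=np.array(s["position"])
print(s["force"],s["moment"],s["tcp_rot"],s["opening"],s["grasp_force"])
print(P-(bar(np.linspace(.07,np.pi,33)[16])+[-.0011,.0005,.0026]))
```

```text
[2.8582 3.3035 4.4736] [ 0.8381 -0.485  -0.0442] [[-0.9896  0.1427  0.0179]
 [ 0.1437  0.9854  0.0917]
 [-0.0046  0.0934 -0.9956]] 0.10090225954902916 29.99650686979294
[0.0005 0.0028 0.0025]
```

Scaled: -0.1063 m is -0.1329, -0.07 m is -0.0875, -10 degrees is -0.0556.

Emit:
play_rows(
  motion=[
    [[0,-0.018,0,-0.0072,0,0],[0,-0.0359,0.0016,-0.0139,0,0],[0,-0.0536,0.005,-0.0211,0,0],[0,-0.0709,0.01,-0.0278,0,0],[0,-0.0875,0.0166,-0.035,0,0],[0,-0.1035,0.025,-0.0417,0,0],[0,-0.1186,0.0346,-0.0489,0,0],[0,-0.1329,0.0458,-0.0556,0,0]],
  ],
)

```text
time_s: 5.35
position: [0.6092, -0.0132, 0.194]
tcp_rot: [[-0.99, 0.138, 0.041], [0.144, 0.955, 0.259], [-0.004, 0.262, -0.965]]
force: [1.6, 0.6, 2.5]
opening: 0.104
grasp_force: 30.0
```

Run:
```python
from h import *
s=bot.read_state();P=np.array(s["position"])
print(s["force"],s["moment"],s["tcp_rot"],s["opening"],s["grasp_force"])
print(P-(bar(np.linspace(.07,np.pi,33)[24])+[-.0011,.0005,.0026]))
```

```text
[1.5834 0.5768 2.5455] [ 0.4919 -0.2597 -0.0174] [[-0.9896  0.1376  0.0412]
 [ 0.1436  0.9552  0.2586]
 [-0.0038  0.2619 -0.9651]] 0.10373372845333624 30.003511905670166
[-0.0001  0.0012  0.0022]
```

Scaled: 0.0895 m is 0.1119, 0.076 m is 0.095.

Emit:
play_rows(
  motion=[
    [[0,-0.015,0.01,0,0,0],[0,-0.0289,0.0214,0,0,0],[0,-0.0416,0.034,0,0,0],[0,-0.0531,0.0479,0,0,0],[0,-0.0633,0.0628,0,0,0],[0,-0.072,0.0785,0,0,0],[0,-0.079,0.095,0,0,0],[0,-0.0845,0.1119,0,0,0]],
  ],
)

```text
time_s: 6.02
position: [0.603, -0.0556, 0.0853]
tcp_rot: [[-0.99, 0.139, 0.038], [0.144, 0.956, 0.255], [-0.001, 0.258, -0.966]]
force: [2.3, -1.8, 2.7]
opening: 0.101
grasp_force: 30.0
```

Scaled: 0.002 m is 0.0025, -0.0005 m is -0.0006.

Emit:
play_rows(
  motion=[
    [[0,-0.0006,0.0025,0,0,0],[0,-0.0006,0.0025,0,0,0]],
  ],
)

```text
time_s: 6.18
position: [0.6028, -0.0552, 0.0836]
tcp_rot: [[-0.99, 0.139, 0.037], [0.144, 0.956, 0.255], [-0.0, 0.258, -0.966]]
force: [0.6, -4.0, 2.1]
opening: 0.102
grasp_force: 30.0
```

Run:
```python
from h import *
s=bot.read_state();P=np.array(s["position"])
print(s["force"],s["moment"],s["tcp_rot"],s["opening"],s["grasp_force"])
print(P-bar(np.pi),s["joint_positions"])
```

```text
[ 0.5574 -3.9712  2.0686] [-0.6525 -0.1936  0.0089] [[-0.9897  0.1386  0.0371]
 [ 0.1435  0.9562  0.2552]
 [-0.0001  0.2578 -0.9662]] 0.10178290914778002 30.003121197223663
[-0.0016  0.0014 -0.0014] [ -22.8266   41.5194   91.9249   18.4956   51.8781 -116.7315]
```

Scaled: 0.005 m is 0.0063, 0.0025 m is 0.0031.

Emit:
play_rows(
  motion=[
    [[0,-0.0008,0.0031,0,0,0],[0,-0.0016,0.0063,0,0,0],[0,-0.0016,0.0063,0,0,0]],
  ],
)

```text
time_s: 6.43
position: [0.603, -0.0552, 0.0831]
tcp_rot: [[-0.99, 0.137, 0.038], [0.142, 0.956, 0.256], [-0.002, 0.259, -0.966]]
force: [-7.0, -6.5, 28.2]
opening: 0.106
grasp_force: 30.0
```

Run:
```python
from h import *
s=bot.read_state();P=np.array(s["position"])
print(s["time_s"],P,s["force"],s["moment"])
c=cap("scene")
im=c["frame"][:,:,::-1].copy()
crop=cv2.resize(im[130:270,270:450],None,fx=4,fy=4,interpolation=cv2.INTER_CUBIC)
cv2.imwrite('pics/s2.png',crop)
```

```text
6.4333 [ 0.603  -0.0552  0.0831] [-6.9986 -6.4783 28.1687] [0.1521 0.9295 0.2059]
```

View pics/s2.png

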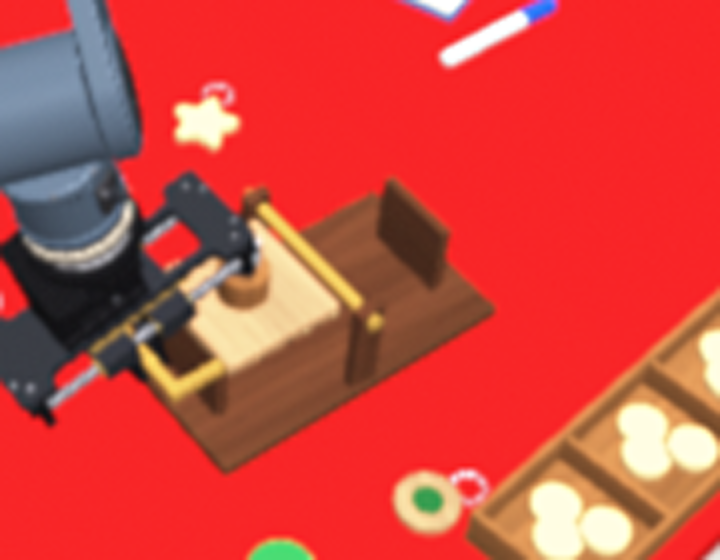

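Leaf level on the far side and against its stop (28 N), with the hub upright near crop (243,283). Release and retreat.

Scaled: -0.004 m is -0.005, 0.001 m is 0.0013.

Emit:
play_rows(
  motion=[
    [[0,0.0013,-0.005,0,0,0],[0,0.0013,-0.005,0,0,0],[0,0.0013,-0.005,0,0,0],[0,0.0013,-0.005,0,0,0]],
  ],
  fingers=0.03,
)

```text
time_s: 6.82
position: [0.6014, -0.0535, 0.0822]
tcp_rot: [[-0.99, 0.139, 0.034], [0.143, 0.956, 0.258], [0.003, 0.26, -0.966]]
force: [0.2, 0.8, -0.6]
opening: 0.3
grasp_force: 0.0
```

Emit:
play_rows(
  motion=[
    [[0,0,-0.025,0,0,0],[0,0,-0.0625,0,0,0],[0,0,-0.1125,0,0,0],[0,0,-0.1625,0,0,0],[0,0,-0.2,0,0,0],[0,0,-0.2,0,0,0]],
  ],
)

```text
time_s: 7.32
position: [0.5999, -0.0978, 0.2437]
tcp_rot: [[-0.989, 0.137, 0.047], [0.145, 0.957, 0.251], [-0.011, 0.256, -0.967]]
force: [0.3, -0.5, 1.0]
opening: 0.346
grasp_force: 0.0
```

Run:
```python
from h import *
s=bot.read_state();P=np.array(s["position"])
print(s["time_s"],P,s["force"],s["opening"])
for r in rows([([.488,-.330,.15],down(np.radians(-9.3)))]):print(np.array(r))
```

```text
7.3167 [ 0.5999 -0.0978  0.2437] [ 0.3078 -0.4865  1.0161] 0.34606190026353406
[ 0.0782 -0.2615  0.0269 14.8     0.5     1.1   ]
```

Scaled: -0.255 m is -0.3188, 0.01 m is 0.0125, 14.8 degrees is 0.0822.

Emit:
play_rows(
  motion=[
    [[0.0063,-0.0463,0.0038,0.0167,0,0.0006],[0.0125,-0.0938,0.0075,0.0333,0,0.0011],[0.0175,-0.14,0.0125,0.05,0,0.0022],[0.0213,-0.1875,0.0175,0.0667,0.0011,0.0033],[0.025,-0.2338,0.0225,0.0822,0.0028,0.0044],[0.025,-0.2813,0.0275,0.0822,0.0028,0.0061],[0.025,-0.3188,0.0325,0.0822,0.0028,0.0061],[0.025,-0.3188,0.0325,0.0822,0.0028,0.0061]],
  ],
  fingers=0.087,
)

```text
time_s: 7.98
position: [0.5402, -0.3336, 0.1426]
tcp_rot: [[-0.986, 0.165, -0.015], [0.165, 0.986, 0.007], [0.016, 0.004, -1.0]]
force: [-0.1, 0.9, 0.2]
opening: 0.866
grasp_force: 0.0
```

Run:
```python
from h import *
import json
s=bot.read_state();P=np.array(s["position"])
print(s["time_s"],P,s["tcp_rot"],s["opening"])
c=cap("wrist","w2.png")
json.dump({k:np.array(v).tolist() for k,v in c.items() if k!="frame"},open('w2.json','w'))
im=cv2.imread('pics/w2.png')
w=np.radians(-9.3)
for q in [(0,0,.018),(-.06,0,.011),(.047,0,.011),(-.097,0,.015)]:
    X=[.5471+np.cos(w)*q[0],-.3397+np.sin(w)*q[0],q[2]];u=proj(c,X);print(q,u)
    cv2.circle(im,tuple(int(v) for v in u),3,(0,255,255),1)
cv2.imwrite('pics/w2.png',im)
```

```text
7.9833 [ 0.5402 -0.3336  0.1426] [[-0.9862  0.1649 -0.0147]
 [ 0.1649  0.9863  0.0066]
 [ 0.0156  0.0041 -0.9999]] 0.8662649702130129
(0, 0, 0.018) [309.8798 205.5034]
(-0.06, 0, 0.011) [309.4262 144.0387]
(0.047, 0, 0.011) [310.3867 246.6117]
(-0.097, 0, 0.015) [308.974  103.7391]
```

View pics/w2.png

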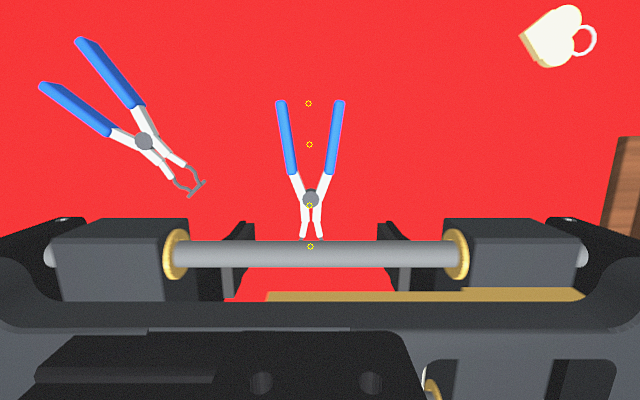

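The boss shows at (310.5,198) and the handle ends at (281,101) and (340,101), a few mm nearer the robot than predicted. Refine.

Run:
```python
from h import *
import json
c=json.load(open('w2.json'));c["camera_matrix"]=np.array(c["camera_matrix"])
a=ray(c,(310.5,198),.018);e=ray(c,(310.5,101),.018);d=a-e
w=np.arctan2(d[1],d[0]);print(a,e,np.linalg.norm(d),np.degrees(w))
piv=(a+e+.097*d/np.linalg.norm(d))/2
g=piv-.06*d/np.linalg.norm(d);print(piv,g)
s=bot.read_state();print(s["position"],s["tcp_rot"][0])
for r in rows([([g[0],g[1],.06],down(w)),([g[0],g[1],.0205],down(w))]):print(np.array(r))
```

```text
[ 0.5396 -0.3378  0.018 ] [ 0.4495 -0.3222  0.018 ] 0.09142948733860583 -9.794919000699668
[ 0.5424 -0.3383  0.018 ] [ 0.4832 -0.328   0.018 ]
[ 0.5406 -0.3309  0.1435] [-0.9862  0.1647 -0.0145]
[ 0.0558 -0.0071  0.0844  0.4    -0.9     0.3   ]
[ 0.0551 -0.0074  0.1239  0.4    -0.9     0.3   ]
```

Scaled: 0.084 m is 0.105, 0.06 m is 0.075, -0.9 degrees is -0.005.

Emit:
play_rows(
  motion=[
    [[0.035,-0.005,0.0375,0.0011,-0.0028,0.0006],[0.07,-0.0088,0.075,0.0022,-0.005,0.0017],[0.07,-0.0088,0.105,0.0022,-0.005,0.0017],[0.07,-0.0088,0.105,0.0022,-0.005,0.0017],[0.07,-0.0088,0.105,0.0022,-0.005,0.0017]],
  ],
)

```text
time_s: 8.45
position: [0.4849, -0.3255, 0.0625]
tcp_rot: [[-0.986, 0.166, 0.002], [0.166, 0.986, -0.002], [-0.002, -0.001, -1.0]]
force: [-0.3, -0.5, 0.4]
opening: 0.999
grasp_force: 0.0
```

Run:
```python
from h import *
for i in range(3):
    cap("wrist"); s=bot.read_state();print(s["position"],np.array(s["tcp_rot"])[:,2])
w=np.radians(-9.7)
for r in rows([([.4835,-.328,.0205],down(w))]):print(np.array(r))
```

```text
[ 0.4864 -0.3268  0.064 ] [ 0.0047 -0.0046 -1.    ]
[ 0.4871 -0.3276  0.0649] [ 0.0064 -0.0064 -1.    ]
[ 0.4873 -0.3279  0.0654] [ 0.0071 -0.0072 -0.9999]
[ 0.0041 -0.0005  0.0448 -0.3     0.5     0.2   ]
```

Scaled: 0.044 m is 0.055, 0.002 m is 0.0025, 0.5 degrees is 0.0028.

Emit:
play_rows(
  motion=[
    [[0.0025,0,0.0188,-0.0011,0.0017,0.0011],[0.005,0,0.0375,-0.0017,0.0028,0.0011],[0.005,0,0.055,-0.0017,0.0028,0.0011],[0.005,0,0.055,-0.0017,0.0028,0.0011],[0.005,0,0.055,-0.0017,0.0028,0.0011],[0.005,0,0.055,-0.0017,0.0028,0.0011]],
  ],
)

```text
time_s: 9.1
position: [0.4818, -0.3268, 0.0202]
tcp_rot: [[-0.985, 0.17, -0.003], [0.17, 0.985, 0.002], [0.004, 0.001, -1.0]]
force: [-0.8, -0.6, -1.1]
opening: 1.002
grasp_force: 0.0
```

Run:
```python
from h import *
for i in range(3): cap("wrist")
s=bot.read_state();print(s["position"],s["force"],np.array(s["tcp_rot"])[:,2])
```

```text
[ 0.4817 -0.3269  0.0205] [ 0.5214 -0.1934 -0.0758] [-0.003   0.0015 -1.    ]
```

Emit:
play_rows(
  motion=[
    [[0,0,0,0,0,0],[0,0,0,0,0,0],[0,0,0,0,0,0],[0,0,0,0,0,0],[0,0,0,0,0,0],[0,0,0,0,0,0],[0,0,0,0,0,0],[0,0,0,0,0,0]],
  ],
  fingers=0.0,
)

```text
time_s: 9.92
position: [0.4811, -0.3266, 0.0198]
tcp_rot: [[-0.985, 0.17, -0.004], [0.17, 0.985, 0.003], [0.005, 0.002, -1.0]]
force: [-0.7, -1.0, 1.0]
opening: 0.482
grasp_force: 8.9
```

Scaled: -0.06 m is -0.075, -0.04 m is -0.05.

Emit:
play_rows(
  motion=[
    [[0,0,0,0,0,0],[0,0,0,0,0,0],[0,0,-0.0125,0,0,0],[0,0,-0.025,0,0,0],[0,0,-0.05,0,0,0],[0,0,-0.075,0,0,0],[0,0,-0.075,0,0,0],[0,0,-0.075,0,0,0]],
  ],
)

```text
time_s: 10.58
position: [0.4825, -0.3275, 0.0813]
tcp_rot: [[-0.985, 0.17, -0.001], [0.17, 0.985, -0.0], [0.001, -0.0, -1.0]]
force: [-0.2, 0.4, -2.0]
opening: 0.423
grasp_force: 29.7
```

Run:
```python
from h import *
for i in range(3): c=cap("wrist","w3.png")
s=bot.read_state();print(s["position"],s["force"],s["opening"],s["tcp_rot"])
t=cap("top")
ii=t["frame"][190:280,380:480,::-1]
a=cv2.imread('pics/w3.png')[:320,150:470]
b=cv2.resize(np.ascontiguousarray(ii),None,fx=4,fy=4,interpolation=cv2.INTER_CUBIC)
cv2.imwrite('pics/m3.png',np.hstack([cv2.copyMakeBorder(a,0,40,0,0,0),b]))
```

```text
[ 0.481  -0.3262  0.0789] [ 0.4036  0.0649 -1.9412] 0.4217303623965679 [[-0.9854  0.17   -0.0052]
 [ 0.17    0.9854  0.0037]
 [ 0.0057  0.0028 -1.    ]]
```

View pics/m3.png

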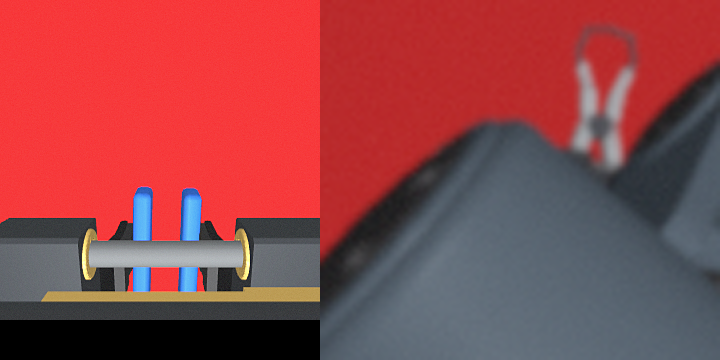

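Both handles squeezed parallel; in the right half the ring is spread at crop (607,48) and the boss at (599,125). Measure the ring relative to the TCP.

Run:
```python
from h import *
c=cap("top");s=bot.read_state();P=np.array(s["position"]);R=np.array(s["tcp_rot"])
f=lambda u,v:((u-320+.5)/4-.5+380,(v+.5)/4-.5+190)
z=P[2]-.0095
b=ray(c,f(599,124),z+.007);r=ray(c,f(607,47),z);rf=ray(c,f(607,29),z)
print("boss",b,"ring",r,"front",rf,np.linalg.norm((r-b)[:2]))
print("tool frame boss",R.T@(b-P),"ring",R.T@(r-P))
w=cap("wrist");e=ray(w,(317,188),z+.011);print("handle end tool",R.T@(e-P))
d=(r-b);print("yaw from img",np.degrees(np.arctan2(d[1],d[0])), "tool",np.degrees(np.arctan2(-R[1,0],-R[0,0])))
```

```text
boss [ 0.5472 -0.3381  0.0762] ring [ 0.5983 -0.3494  0.0692] front [ 0.6102 -0.3503  0.0692] 0.05230486476732087
tool frame boss [-0.0673 -0.0005  0.0021] ring [-0.1196 -0.0029  0.0088]
handle end tool [ 0.0358  0.001  -0.0013]
yaw from img -12.452042526899264 tool -9.78820381638115
```

Scaled: 0.19 m is 0.2375, 0.165 m is 0.2063.

Emit:
play_rows(
  motion=[
    [[0,0.0063,-0.0375,0,0,0],[0.0025,0.025,-0.075,0,0,0],[0.0063,0.0563,-0.1125,0,0,0],[0.01,0.0938,-0.1213,0,0,0],[0.0138,0.1313,-0.1213,0,0,0],[0.0175,0.1688,-0.1213,0,0,0],[0.0213,0.2063,-0.1213,0,0,0],[0.025,0.2375,-0.1213,0,0,0]],
  ],
)

```text
time_s: 11.55
position: [0.4939, -0.1342, 0.1766]
tcp_rot: [[-0.985, 0.17, -0.005], [0.17, 0.985, 0.004], [0.006, 0.003, -1.0]]
force: [0.4, 0.2, -2.2]
opening: 0.421
grasp_force: 29.7
```

Run:
```python
from h import *
c=cap("top");d=cap("scene")
s=bot.read_state();P=np.array(s["position"]);print(P,s["opening"],s["grasp_force"])
g=bar(np.pi,0,.062)
# top axle crop and scene axle crop, 10x
out=[]
for n,k in(("top",c),("scene",d)):
    u=proj(k,g+[0,0,.058]);print(n,u)
    x,y=int(u[0])-18,int(u[1])-18
    out.append(cv2.resize(k["frame"][y:y+36,x:x+36,::-1],None,fx=10,fy=10,interpolation=cv2.INTER_CUBIC));print(x,y)
cv2.imwrite('pics/ax.png',np.hstack(out))
print(rows([([.5096,.0491,.1755],down(np.radians(-9.8)))]))
```

```text
[ 0.493  -0.1321  0.1764] 0.4199355865128671 29.68737691640854
top [304.6499 194.2339]
286 176
scene [331.1722 190.3982]
313 172
[[np.float64(0.0137), np.float64(0.1815), np.float64(0.0017), np.float64(0.2), np.float64(-0.5), np.float64(0.2)]]
```

View pics/ax.png

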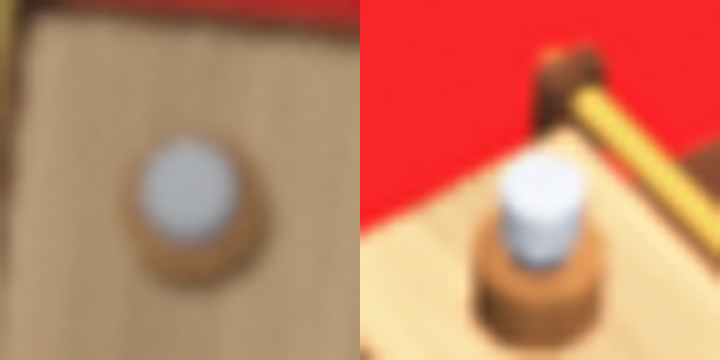

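Scaled: 0.1795 m is 0.2244, 0.0137 m is 0.0171, -0.5 degrees is -0.0028.

Emit:
play_rows(
  motion=[
    [[0.0025,0.0375,0,0,-0.0006,0],[0.005,0.075,0,0,-0.0011,0],[0.0088,0.1125,0,0.0006,-0.0017,0.0006],[0.0113,0.15,0,0.0011,-0.0022,0.0011],[0.0138,0.1875,0,0.0011,-0.0028,0.0011],[0.0163,0.2125,0,0.0011,-0.0028,0.0011],[0.0171,0.2244,0,0.0011,-0.0028,0.0011],[0.0171,0.2244,0,0.0011,-0.0028,0.0011]],
  ],
)

```text
time_s: 12.32
position: [0.5116, 0.044, 0.1771]
tcp_rot: [[-0.985, 0.171, 0.004], [0.171, 0.985, -0.002], [-0.004, -0.002, -1.0]]
force: [0.4, 0.1, -2.6]
opening: 0.426
grasp_force: 29.7
```

Scaled: 0.014 m is 0.0175, 0.007 m is 0.0088.

Emit:
play_rows(
  motion=[
    [[0,0,0.0088,0,0,0],[0,0,0.0175,0,0,0],[0,0,0.0175,0,0,0],[0,0,0.0175,0,0,0],[0,0,0.0175,0,0,0]],
  ],
)

```text
time_s: 12.73
position: [0.5116, 0.0418, 0.1631]
tcp_rot: [[-0.985, 0.175, 0.003], [0.175, 0.985, -0.003], [-0.004, -0.002, -1.0]]
force: [0.4, -0.5, -1.8]
opening: 0.428
grasp_force: 29.7
```

Run:
```python
from h import *
for i in range(3): c=cap("top")
d=cap("scene")
s=bot.read_state();P=np.array(s["position"]);R=np.array(s["tcp_rot"]);print(s["time_s"],P,R,s["force"],s["opening"])
g=bar(np.pi,0,.062)
ring=P+R@[-.109,0,.0095];print(ring)
out=[]
for n,k in(("top",c),("scene",d)):
    u=proj(k,g+[0,0,.058]);print(n,proj(k,ring),k["camera_matrix"][0,0])
    x,y=int(u[0])-18,int(u[1])-18
    out.append(cv2.resize(k["frame"][y:y+36,x:x+36,::-1],None,fx=11,fy=11,interpolation=cv2.INTER_CUBIC));print(x,y)
cv2.imwrite('pics/rg.png',np.hstack(out))
```

```text
12.9333 [0.5118 0.0424 0.1637] [[-0.9848  0.1739  0.0046]
 [ 0.1739  0.9848 -0.0027]
 [-0.005  -0.0019 -1.    ]] [-0.0077  0.4325 -2.438 ] 0.4268497167409922
[0.6192 0.0235 0.1547]
top [307.2118 192.4006] 391.84636937356834
286 176
scene [330.0886 189.3718] 449.89789338850744
313 172
```

View pics/rg.png

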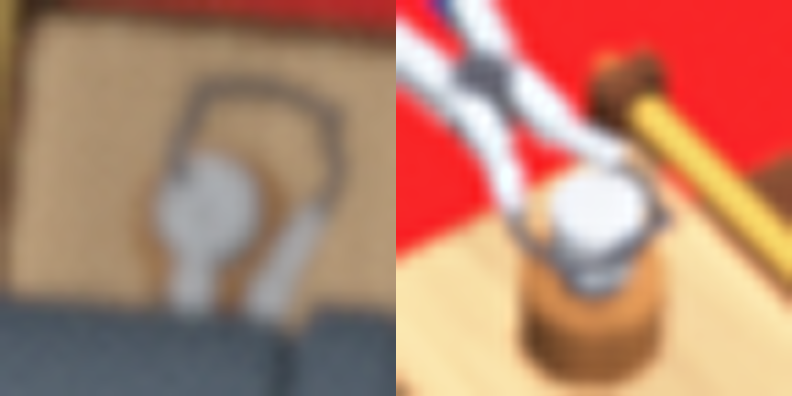

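Top half: the spread ring centre is at about crop (261,158), with the axle tip at (208,210). Scene half: ring centre about (589,217), tip about (599,203). The ring is still up and off to +x, −y. Triangulate both.

Run:
```python
from h import *
from scipy.optimize import least_squares
c=cap("top");d=cap("scene")
T=lambda u,v:np.array([(u+.5)/11-.5+286,(v+.5)/11-.5+176])
S=lambda u,v:np.array([(u-396+.5)/11-.5+313,(v+.5)/11-.5+172])
def tri(a,b): 
    s=least_squares(lambda X:np.r_[proj(c,X)-a,proj(d,X)-b],[.62,.03,.15],x_scale=.01);return s.x,s.fun
s=bot.read_state();P=np.array(s["position"]);R=np.array(s["tcp_rot"]);print(P)
r,f=tri(T(261,158),S(589,217));print("ring",r,f,R.T@(r-P))
a,f=tri(T(208,210),S(599,203));print("tip",a,f)
for z in(.150,.154,.158):print("ring fixed z",z,ray(c,T(261,158),z),ray(d,S(589,217),z))
print("tip fixed z",ray(c,T(208,210),.143),ray(d,S(599,203),.143), bar(np.pi,0,.062))
```

```text
[0.5117 0.0426 0.1637]
ring [0.6249 0.0181 0.1559] [ 0.0625  0.0457  0.0846 -0.015 ] [-0.1156 -0.0046  0.0083]
tip [0.6159 0.031  0.1434] [ 0.011   0.0081  0.015  -0.0027]
ring fixed z 0.15 [0.6261 0.0185 0.15  ] [0.6213 0.0216 0.15  ]
ring fixed z 0.154 [0.6254 0.0183 0.154 ] [0.6236 0.0191 0.154 ]
ring fixed z 0.158 [0.6246 0.0181 0.158 ] [0.626  0.0165 0.158 ]
tip fixed z [0.616 0.031 0.143] [0.6156 0.0312 0.143 ] [0.6169 0.0305 0.085 ]
```

```bash
cat >> h.py <<'E'
def ringfit(c,guess,rad=.016,span=70,yaw=np.radians(-12),g=.008):
    """best dark-wire circle centre (world, at guess z) over the ring's front arc"""
    f=cv2.cvtColor(c["frame"],cv2.COLOR_RGB2GRAY).astype(np.float32)
    th=yaw+np.radians(np.linspace(-span,span,41)); best=[]
    def samp(o,r):
        uv=np.array([proj(c,[o[0]+r*np.cos(t),o[1]+r*np.sin(t),o[2]]) for t in th],np.float32)
        return cv2.remap(f,uv[:,:1],uv[:,1:],cv2.INTER_LINEAR)[:,0]
    for dx in np.arange(-g,g+1e-4,.001):
        for dy in np.arange(-g,g+1e-4,.001):
            o=np.array(guess)+[dx,dy,0]
            best.append(((samp(o,rad)).mean()-.5*samp(o,rad-.006).mean()-.5*samp(o,rad+.006).mean(),*o))
    b=np.array(sorted(best)[:6]); return b[0],b[:,1:].mean(0)
E
python3 - <<'E'
from h import *
for n in("top","scene"):
    c=cap(n)
    for r in(.015,.016,.017):print(n,r,*ringfit(c,[.6225,.0195,.1555],r))
E
```

```text
top 0.015 [-24.4593   0.6265   0.0195   0.1555] [0.627  0.02   0.1555]
top 0.016 [-25.8825   0.6255   0.0195   0.1555] [0.626  0.02   0.1555]
top 0.017 [-26.8597   0.6245   0.0205   0.1555] [0.625  0.0205 0.1555]
scene 0.015 [-59.1481   0.6245   0.0195   0.1555] [0.6247 0.0198 0.1555]
scene 0.016 [-59.7033   0.6235   0.0195   0.1555] [0.6233 0.0197 0.1555]
scene 0.017 [-58.671    0.6225   0.0195   0.1555] [0.6223 0.0195 0.1555]
```

Scaled: 0.011 m is 0.0138, 0.006 m is 0.0075, 0.2 degrees is 0.0011.

Emit:
play_rows(
  motion=[
    [[0.0038,0.0038,0,0,0,0],[0.0075,0.0075,0,0,0,0],[0.0113,0.0113,0,0,0.0006,0],[0.0138,0.0138,0,0,0.0011,0],[0.0138,0.0138,0,0,0.0011,0],[0.0138,0.0138,0,0,0.0011,0],[0.0138,0.0138,0,0,0.0011,0]],
  ],
)

```text
time_s: 13.72
position: [0.5029, 0.0556, 0.1635]
tcp_rot: [[-0.985, 0.173, 0.001], [0.173, 0.985, -0.002], [-0.001, -0.002, -1.0]]
force: [-0.1, -0.5, -2.0]
opening: 0.422
grasp_force: 29.7
```

Run:
```python
from h import *
for i in range(2): cap("top")
s=bot.read_state();P=np.array(s["position"]);R=np.array(s["tcp_rot"]);print(s["time_s"],P,R[2],s["force"],"ring pred",P+R@[-.1156,-.0046,.0083])
for n in("top","scene"):
    c=cap(n)
    for r in(.015,.016,.017):print(n,r,*ringfit(c,[.616,.031,.1555],r))
```

```text
13.8167 [0.5029 0.0554 0.1634] [-0.0013 -0.0019 -1.    ] [-0.3239 -0.9719 -1.1989] ring pred [0.616  0.0308 0.1553]
top 0.015 [-33.5257   0.617    0.032    0.1555] [0.6168 0.032  0.1555]
top 0.016 [-34.278    0.616    0.033    0.1555] [0.616  0.0325 0.1555]
top 0.017 [-35.0298   0.615    0.033    0.1555] [0.6148 0.0328 0.1555]
scene 0.015 [-40.5556   0.616    0.029    0.1555] [0.616  0.0295 0.1555]
scene 0.016 [-44.8447   0.615    0.03     0.1555] [0.6155 0.03   0.1555]
scene 0.017 [-49.0289   0.614    0.03     0.1555] [0.6142 0.0302 0.1555]
```

Scaled: 0.018 m is 0.0225, 0.014 m is 0.0175.

Emit:
play_rows(
  motion=[
    [[0,0,0.0063,0,0,0],[0,0,0.0125,0,0,0],[0,0,0.0175,0,0,0],[0,0,0.0225,0,0,0],[0,0,0.0225,0,0,0],[0,0,0.0225,0,0,0]],
  ],
)

```text
time_s: 14.42
position: [0.5025, 0.0555, 0.1449]
tcp_rot: [[-0.985, 0.173, -0.0], [0.173, 0.985, -0.002], [0.0, -0.002, -1.0]]
force: [0.0, -0.6, -2.8]
opening: 0.419
grasp_force: 29.7
```

Run:
```python
from h import *
for i in range(3): cap("top")
s=bot.read_state();P=np.array(s["position"]);R=np.array(s["tcp_rot"]);rp=P+R@[-.1156,-.0046,.009];print(s["time_s"],P,R[2],s["force"],s["moment"],s["opening"],"ring pred",rp)
for n in("top","scene"):
    print(n,*ringfit(cap(n),rp,.016))
```

```text
14.5667 [0.5029 0.0554 0.1455] [-0.0014 -0.0019 -1.    ] [-0.3484  0.235  -2.9315] [-0.0288  0.0884 -0.001 ] 0.41915230049993213 ring pred [0.616  0.0308 0.1367]
top [-37.3717   0.617    0.0328   0.1367] [0.6165 0.0323 0.1367]
scene [-50.4774   0.614    0.0338   0.1367] [0.6145 0.0328 0.1367]
```

No contact force and the ring is past the tip. Go to groove level.

Scaled: 0.017 m is 0.0213, 0.015 m is 0.0188.

Emit:
play_rows(
  motion=[
    [[0,0,0.005,0,0,0],[0,0,0.01,0,0,0],[0,0,0.015,0,0,0],[0,0,0.0188,0,0,0],[0,0,0.0213,0,0,0],[0,0,0.0213,0,0,0],[0,0,0.0213,0,0,0],[0,0,0.0213,0,0,0]],
  ],
)

```text
time_s: 15.33
position: [0.5029, 0.0554, 0.1284]
tcp_rot: [[-0.985, 0.173, 0.001], [0.173, 0.985, -0.002], [-0.001, -0.002, -1.0]]
force: [-0.7, 0.0, -2.1]
opening: 0.424
grasp_force: 29.7
```

Run:
```python
from h import *
for i in range(3): cap("top")
F=[]
for n in("top","scene"):
    c=cap(n,n+'9.png');s=bot.read_state();F.append(s["force"]);P=np.array(s["position"]);R=np.array(s["tcp_rot"]);rp=P+R@[-.1156,-.0046,.009]
    print(n,*ringfit(c,rp,.016))
print(s["time_s"],P,R[2],F,s["moment"],s["opening"],s["grasp_force"],"ring pred",rp)
```

```text
top [-32.5046   0.6189   0.0328   0.1197] [0.6184 0.0328 0.1197]
scene [-40.5125   0.6129   0.0348   0.1197] [0.6134 0.0348 0.1197]
15.5833 [0.5028 0.0554 0.1285] [-0.0014 -0.0019 -1.    ] [array([ 0.1416,  0.3389, -1.7197]), array([-0.7857,  0.2048, -1.7023])] [0.048  0.062  0.0082] 0.418695091316647 29.68630850315094 ring pred [0.6159 0.0308 0.1197]
```

Only the pliers' weight on the wrist. Verify the height by feeling gently for the hub top (expected about 2.5 mm lower).

Scaled: 0.002 m is 0.0025, 0.001 m is 0.0013.

Emit:
play_rows(
  motion=[
    [[0,0,0.0013,0,0,0],[0,0,0.0025,0,0,0],[0,0,0.0025,0,0,0],[0,0,0.0025,0,0,0]],
  ],
)

```text
time_s: 15.92
position: [0.5027, 0.0554, 0.1263]
tcp_rot: [[-0.985, 0.173, 0.0], [0.173, 0.985, -0.002], [-0.001, -0.002, -1.0]]
force: [0.2, -0.5, -1.7]
opening: 0.423
grasp_force: 29.7
```

Scaled: 0.001 m is 0.0013.

Emit:
play_rows(
  motion=[
    [[0,0,0.0013,0,0,0],[0,0,0.0013,0,0,0],[0,0,0.0013,0,0,0],[0,0,0.0013,0,0,0]],
  ],
)

```text
time_s: 16.25
position: [0.5028, 0.0554, 0.1254]
tcp_rot: [[-0.985, 0.173, 0.001], [0.173, 0.985, -0.002], [-0.001, -0.002, -1.0]]
force: [0.2, 0.3, -1.8]
opening: 0.422
grasp_force: 29.7
```

Run:
```python
from h import *
for i in range(4):
    cap("top");s=bot.read_state();print(s["position"],s["force"],s["moment"])
```

```text
[0.5029 0.0554 0.1254] [-0.0232 -0.3877 -0.8389] [ 0.0489  0.0075 -0.0026]
[0.5028 0.0554 0.1254] [ 0.1876 -0.6669 -1.113 ] [0.0356 0.0052 0.0117]
[0.5028 0.0554 0.1254] [-0.3375 -0.8324 -1.6519] [-0.0198  0.0093  0.0059]
[0.5028 0.0554 0.1254] [ 0.1316  0.2223 -1.0917] [-0.0186  0.02   -0.0269]
```

Emit:
play_rows(
  motion=[
    [[0,0,0.0013,0,0,0],[0,0,0.0013,0,0,0],[0,0,0.0013,0,0,0]],
  ],
)

```text
time_s: 16.7
position: [0.5029, 0.0554, 0.1245]
tcp_rot: [[-0.985, 0.173, 0.001], [0.173, 0.985, -0.002], [-0.001, -0.002, -1.0]]
force: [-0.3, 0.5, -0.4]
opening: 0.424
grasp_force: 29.7
```

Run:
```python
from h import *
F=[]
for i in range(6):
    cap("top");s=bot.read_state();F.append([*s["force"],*s["moment"]])
print(s["position"],np.array(s["tcp_rot"])[2],np.mean(F,0))
```

```text
[0.5029 0.0554 0.1245] [-0.0014 -0.0019 -1.    ] [-0.2716  0.2045 -0.578   0.0121 -0.0603  0.0088]
```

Contact felt at TCP z≈0.126, as expected. Raise 3.5 mm to put the ring at mid-groove.

Emit:
play_rows(
  motion=[
    [[0,0,-0.0025,0,0,0],[0,0,-0.0044,0,0,0],[0,0,-0.0044,0,0,0],[0,0,-0.0044,0,0,0],[0,0,-0.0044,0,0,0],[0,0,-0.0044,0,0,0]],
  ],
)

```text
time_s: 17.5
position: [0.5026, 0.0554, 0.1278]
tcp_rot: [[-0.985, 0.174, 0.0], [0.174, 0.985, -0.002], [-0.001, -0.002, -1.0]]
force: [-0.1, 0.9, -2.0]
opening: 0.422
grasp_force: 29.7
```

Run:
```python
from h import *
F=[]
for i in range(6):
    cap("top");s=bot.read_state();F.append([*s["force"],*s["moment"]])
print(s["position"],np.array(s["tcp_rot"])[2],np.mean(F,0),s["opening"],s["grasp_force"])
if abs(s["position"][2]-.128)<.001: print(bot.hand_in())
```

```text
[0.5027 0.0554 0.1279] [-0.001  -0.0019 -1.    ] [ 0.2616  0.1094 -1.543   0.0224  0.0799 -0.0007] 0.4207205620891317 29.686240553855896
the job is handed in; nothing more can be done
None
```

I turned the leaf fully over and slid the spread ring down the axle to groove level. The job is handed in with the handles still squeezed, the pliers level and only their own weight on the wrist. I felt gently for the hub top to set the height, but took no close-up picture of the ring in its final place.

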